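# Hang the sherd basket on the draining stand

### The job

Hang the wire basket of washed sherds on the draining stand: bring its cross bar in sideways through the mouth of the hook, past the sprung keeper, and let it down into the throat, so that the basket hangs freely over the tray with the keeper shut behind the bar. The hook is only clamped finger-tight, so work gently and do not shift it, keep the basket upright with its sherds in it, and leave the other things on the table alone.

Things in the scene. Friction and masses are not known exactly. Their poses are not given: they have to be found in the camera images.
- basket_grip (a point): Centre of the blue grip of the loose wire basket (0.3 to 0.45 kg with two loose sherds). Grip 12 mm thick along this point's x, 56 mm wide along y, 36 mm high; z up. The basket's rim is 112 mm and its underside 157 mm below this point. Two 5 mm legs, 46 mm apart along y, carry grip and cross bar, then spread to the round basket (84 mm across, 45 mm high).
- basket_bar (a point): Middle of the basket's steel cross bar: 8 mm thick, level, along this point's y (x and z as for the grip), 58 mm below basket_grip, 99 mm above the basket's underside. The window between bar and grip is 36 mm high, 40 mm wide.
- stand: Grey stand, fixed. Origin on the table below the line of the hook arm. The arm runs level along -x of this frame at y = 0 from a boss on the rod and ends in a dark steel hook, a plate 12 mm wide, its mouth facing -x, away from the rod. A white tray (152 by 212 mm, rim 42 mm above the table) lies under the hook. The boss slips on the rod under about 20 N, the arm in the boss under about 18 N.
- hook_guess (a point): Point fixed to the stand (axes as the stand's), 135 mm to -x of its origin and 167 mm up. The hook was clamped by hand and is NOT measured: its seat (centre of the bar lying in the throat) is within 10 mm in x and 15 mm in z of here, y the same. Seen from the seat, the throat is 12 mm wide (x -6 to +6) with its floor (hook_arm_c0, a 13x12x8 mm block) at z -4 mm; underside of the hook at z -12 mm.
- keeper (a joint): Steel flap hanging from the hook's nose across the mouth: 0 shut, up to 1.5 rad as the bar pushes it in and up (spring, 2 to 4 N); shuts by itself once the bar lies in the throat. Seen from the seat: lip x -14 to -6 mm, round top at z +8; nose underside z +22, flat top z +30, front x -16. The bar enters along +x, centre at z +12 to +17, meets the back at x +2, then drops.
- rod_top (a point): Top of the stand's upright rod, 12 mm thick, 276 mm high, 24 mm to +y of the stand's origin. On it, at the arm's height, a boss with two black thumbscrews. Of the hook, seen from its seat, the back is a block from x +6 to +18 mm whose flat top is level with the nose's (z +30 mm); the 10 mm arm behind it is lower (top at z +18 mm).
- sherd_a: White porcelain sherd 36x33x10 mm lying in the basket, origin under its centre.
- sherd_b: Porcelain sherd 40x18x10 mm lying in the basket, origin under its centre.
- swab_cup: Bystander: clear plastic cup with swab sticks, 64x78x100 mm, origin under its centre.
- gel_pot: Bystander: white pot with a red cap, 48 mm across, 52 mm high, origin under its centre.
- loupe: Bystander: black folding loupe, 34x45x12 mm, origin under its centre.
- eraser: Bystander: blue and white eraser, 21x45x12 mm, origin under its centre.
There are look-alikes about, which are no part of the job. What is meant by the part that bears basket_grip is not purple or yellow, and is the larger of those in its own colour.

How it is judged:
By the outcome, as a careful person would: the job done as asked, in the order asked, and still so for the second after the job is handed in, with the robot touching nothing.
It also fails if it takes over 58 s, if anything falls off the work surface, if the arm or the gripper's body presses on something with over 40 N, if the wrist force passes 120 N, or if a joint passes its speed limit or range.

### The arm

A 7-joint arm with a two-finger parallel gripper is mounted at the origin on a cart in front of the work surface, level with it; the furniture and walls round the work are solid. World frame = base frame: x ahead of the robot, y to its left, z up, the work surface at z = 0. Lengths are in m, angles in rad, forces in N, time in s.
With the tool pointing down it reaches from about 0.4 to 0.875 m from the base axis. Payload 19.3 kg.
Tool frame: the origin (TCP) lies at the very end of the fingers, on their centre line; the grasp point (between the pads) lies bot.pinch_z behind it (bot.pinch_z is the distance from the TCP to the grasp point, in m); z points along the fingers, y is the line along which they close (so a half turn about z gives the same grasp; the last joint's range is limited). The gripper opens to 85 mm and grips with 20 to 120 N. Pads are 22 mm wide; open, the fingers measure 114 mm over their backs; the gripper's body (76 mm by 85 mm) begins 54 mm behind the grasp point. The pads swing forward as they close: fully open they stand 13 mm farther back than shut.
Start: joints at [1.036, 0.521, -0.036, 1.599, 0.021, 1.021, -0.113], TCP at [0.28, -0.559, 0.231] pointing down, gripper open.
Joint ranges: [-2.91, 2.91], [-0.3, 2.13], [-1.5, 1.42], [0.17, 2.43], [-1.26, 4.41], [0.16, 1.93], [-2.52, 2.52]. Speed limits (rad/s): [1.89, 1.89, 2.39, 2.39, 3.01, 3.01, 3.01].

### API

Orientations are given as [roll, pitch, yaw] about the fixed x, y, z axes, in that order (R = Rz(yaw) Ry(pitch) Rx(roll)).
In Python, from workcell import bot, grab_frame, ticket gives the robot as it stands.
- The arm moves only by the tool arm_command, never from a script. Its argument "commands" is a list of rows, each a list of 3 entries, a list of its own where there are three numbers: the shift along the world's x, y, z in mm, then the turn about the world's z in rad, then the gripper command: -1 is fully open, 1 is shut, values between are in proportion. In form: [[[tx, ty, tz], roll, fingers], ...]. A call has 1 to 20 rows; each row shifts and turns the commanded pose from where the row before left it; what a row does not reach is not made up. A row lasts 1/10 s, in which the tool goes at most 50 mm and 8.59 degrees, less where a joint would pass 70% of its speed; a pose out of reach is approached as far as the arm can. A call with a gripper value outside its range is refused whole. The fingers move at their own pace and stop on an object; "newtons" is the grip in N (left out, the last holds). Time passes only in rows, so rows that do not move let the fingers close. It gives the time, the measured TCP pose, the force, the opening and the grip force at its end, in the units of the state.
- bot.observe(): the state, without advancing time (a new reading comes with each control period).
- grab_frame(name): name is "scene" or "top" or "wrist"; returns a dict with "image" (480x640x3 uint8, red, green, blue), "vertical_fov" (degrees; the focal length in pixels is half the picture's height over the tangent of half this angle, whatever the lens; pixels are square), "cx", "cy" (the principal point, pixels), "R" (3x3) and "t" (3): a world point X has camera coordinates R X + t. Camera axes: x right, y down, z forward; pixel columns grow to the right and rows downward; lengths in m; the calibration is good to about 2 mm. A picture is of the moment at which its call begins. There is no depth.
- ticket.job_done(): hands the job in; it is judged then, once.
The state is a dict: "clock": time; "qpos": joint angles; "qd": joint speeds; "joint_efforts": joint torques, N m; "position": TCP position; "tool_rot": TCP orientation; "force": force on the tool from outside, world axes, zero at the start; "moment": the same for the moment, N m; "grip_width": finger opening in m; "finger_force": force on a finger pad.
Only numpy, scipy, OpenCV 4.12 (cv2) and the standard library are available. Lean on these libraries where they do the work, as an engineer would, in place of code of your own. Each camera call takes 0.05 s, during which the arm holds its last target. There are 200 camera calls.

## Working session

There is one attempt and no reset: what is moved stays moved. The work goes in short steps, Python scripts to look and compute and a tool call to move; the robot and the scene stay as the last step left them, time stands still between calls to the robot, and variables do not carry over. Pictures are saved under pics/ and viewed, at most 10 in all, crops included, and the job is handed in when it is done.

Besides the shell and the picture viewer there is one more tool, called after "Call:" as name(argument=value, ...) on one line, values as JSON. arm_command: Moves the arm, as the interface text tells. Its arguments: {"type":"object","properties":{"commands":{"type":"array"},"newtons":{"type":"number"}},"required":["commands"]}

```bash
mkdir -p pics; cat > h.py <<'E'
import numpy as np, cv2, pickle
from workcell import bot, grab_frame, ticket
def shot(n,tag):
    f=grab_frame(n); pickle.dump(f,open(f'pics/{tag}.pkl','wb')); return f
def load(tag): return pickle.load(open(f'pics/{tag}.pkl','rb'))
def foc(f): return f['image'].shape[0]/2/np.tan(np.radians(f['vertical_fov'])/2)
def ray(f,u,v):
    R=np.array(f['R']);t=np.array(f['t']);k=foc(f)
    d=R.T@np.array([(u-f['cx'])/k,(v-f['cy'])/k,1]);return -R.T@t,d/np.linalg.norm(d)
def atz(f,u,v,z):
    o,d=ray(f,u,v);return o+d*(z-o[2])/d[2]
def tri(obs):
    A=np.zeros((3,3));b=np.zeros(3);L=[ray(*o) for o in obs]
    for o,d in L:
        P=np.eye(3)-np.outer(d,d);A+=P;b+=P@o
    X=np.linalg.solve(A,b);return X,[np.linalg.norm((np.eye(3)-np.outer(d,d))@(X-o))*1e3 for o,d in L]
def proj(f,X):
    c=np.array(f['R'])@np.array(X)+np.array(f['t']);return foc(f)*c[:2]/c[2]+[f['cx'],f['cy']]
def save(img,name): cv2.imwrite(f'pics/{name}.png',cv2.cvtColor(img,cv2.COLOR_RGB2BGR))
def crop(f,x0,y0,x1,y1,s): return cv2.resize(f['image'][y0:y1,x0:x1],None,fx=s,fy=s,interpolation=cv2.INTER_CUBIC)
E
python3 - <<'E'
from h import *
np.set_printoptions(precision=3,suppress=True)
for n in('scene','top','wrist'):
    f=shot(n,n+'0'); save(f['image'],n+'0'); print(n,f['vertical_fov'],f['cx'],f['cy'],-np.array(f['R']).T@f['t'],np.array(f['R'])[2])
print(bot.pinch_z,bot.observe())
E
```

```text
scene 43.21326981535713 328.93263621004166 244.22390238778132 [-0.285  0.727  0.814] [ 0.629 -0.598 -0.496]
top 52.06114712718613 324.19414985331497 245.17402900334503 [ 0.386 -0.016  1.168] [ 0.15   0.007 -0.989]
wrist 64.27757420463871 321.39446494670545 237.12025566810902 [ 0.34  -0.529  0.374] [-0.239 -0.118 -0.964]
0.0187 {'clock': 0.15, 'qpos': array([ 1.036,  0.522, -0.036,  1.6  ,  0.021,  1.021, -0.113]), 'qd': array([ 0.   ,  0.   ,  0.001, -0.001, -0.002,  0.001, -0.001]), 'joint_efforts': array([  0.   , -92.739,   1.98 , -37.005,   0.018,   0.006,   0.   ]), 'position': array([ 0.28 , -0.558,  0.231]), 'tool_rot': array([-3.141,  0.   ,  0.465]), 'force': array([ 0.017, -0.029,  0.674]), 'moment': array([ 0.038, -0.042, -0.008]), 'finger_force': 0.0, 'grip_width': 0.08539339303347826}
```

View pics/scene0.png

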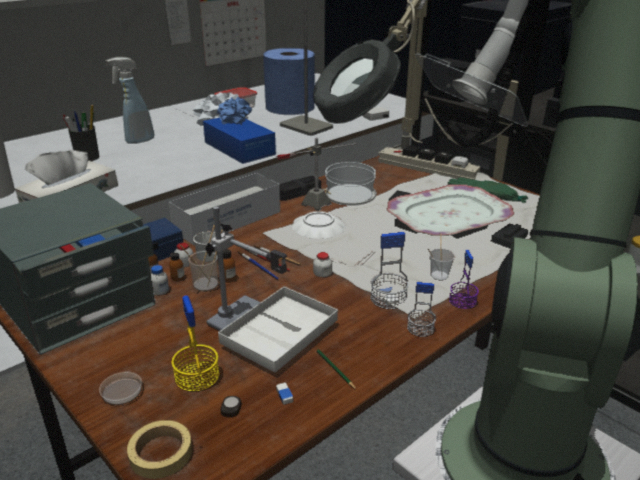

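View pics/top0.png

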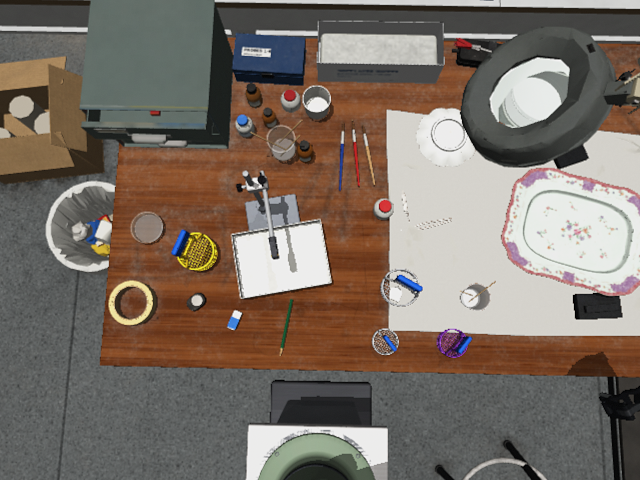

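Candidates for the basket, as scene pixels: large steel (392,262), small steel (422,305), purple (465,280) and yellow (195,350). I choose the large steel one at (392,262), top view (402,287). Next is a close crop of it and of the hook in both views.

```bash
python3 - <<'E'
from h import *
s,t=load('scene0'),load('top0')
a=np.vstack([np.hstack([crop(s,360,225,460,325,3),crop(s,200,200,300,300,3)]),np.hstack([crop(t,375,255,435,315,5),crop(t,230,170,290,230+0,5) if 0 else crop(t,235,165,295,265,3)[:, :].repeat(1,1)[:300,:180].copy() if 0 else crop(t,230,165,330,265,3)])])
save(a,'c1')
E
```

```text
(no output)
```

View pics/c1.png

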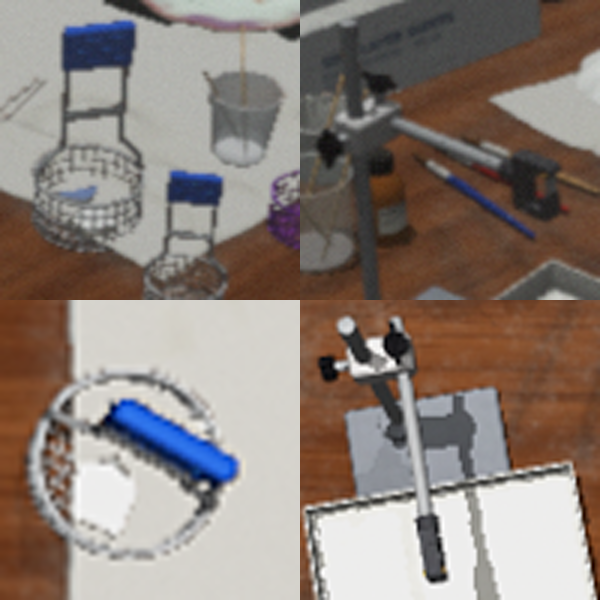

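```bash
python3 - <<'E'
from h import *
np.set_printoptions(precision=4,suppress=True)
s,t=load('scene0'),load('top0')
T=lambda x,y:(t,375+x/5,255+(y-300)/5)
S=lambda x,y:(s,360+x/3,225+y/3)
TH=lambda x,y:(t,230+(x-300)/3,165+(y-300)/3)
SH=lambda x,y:(s,200+(x-300)/3,200+y/3)
print('grip',tri([T(174,440),S(99,45)]))
for p in [(120,402),(238,462),(225,482),(110,418)]: print('g corner',atz(*T(*p),.175))
print('bar', tri([T(160,470),S(95,110)]), atz(*T(140,470),0.02))
print('basket centre',atz(*T(125,465),.045))
for p in [(405,380),(428,515)]: print('arm',atz(*TH(*p),.187))
for p in [(418,518),(440,513),(424,580),(447,577)]: print('hook top',atz(*TH(*p),.197))
print('rodtop',tri([TH(347,326),SH(347,25)]))
print('hooktip',tri([TH(435,578),SH(547,155)]))
for p in [(310,508),(572,462)]: print('tray',atz(*TH(*p),.042))
for p in [(232,234),(324,220),(331,284),(239,298)]: print('tray',atz(t,*p,.042))
for p in [(347,412),(495,390)]: print('base',atz(*TH(*p),.01))
# sharper hook crop
save(np.hstack([crop(s,255,240,300,285,9)[:, :400],crop(t,255,225,295,265,10)[:400]]) if 0 else np.hstack([crop(s,255,240,295,280,10),crop(t,252,222,292,262,10)]),'c2')
w=load('wrist0')
for n,X in dict(h=[.4,.1,.18]).items(): print(proj(w,X))
E
```

```text
grip (array([ 0.4658, -0.1848,  0.157 ]), [np.float64(1.6728547666716256), np.float64(1.6728547666714508)])
g corner [ 0.478  -0.1612  0.175 ]
g corner [ 0.4548 -0.2087  0.175 ]
g corner [ 0.4466 -0.2033  0.175 ]
g corner [ 0.4715 -0.1571  0.175 ]
bar (array([ 0.4599, -0.185 ,  0.1033]), [np.float64(5.750241322194036), np.float64(5.7502413221940385)]) [ 0.4609 -0.1931  0.02  ]
basket centre [ 0.4614 -0.1824  0.045 ]
arm [0.6438 0.1154 0.187 ]
arm [0.5504 0.0962 0.187 ]
hook top [0.5466 0.1017 0.197 ]
hook top [0.5502 0.0871 0.197 ]
hook top [0.5049 0.0961 0.197 ]
hook top [0.5072 0.0809 0.197 ]
rodtop (array([0.6567, 0.1431, 0.2727]), [np.float64(1.6873484984607339), np.float64(1.6873484984606797)])
hooktip (array([0.5078, 0.0907, 0.2162]), [np.float64(5.324924972837679), np.float64(5.3249249728376515)])
tray [0.5784 0.2046 0.042 ]
tray [0.6188 0.0021 0.042 ]
tray [0.5791 0.2077 0.042 ]
tray [ 0.6166 -0.0058  0.042 ]
tray [ 0.4675 -0.0249  0.042 ]
tray [0.4313 0.1844 0.042 ]
base [0.663  0.1848 0.01  ]
base [0.6835 0.066  0.01  ]
[-1762.3828 -1223.447 ]
```

View pics/c2.png

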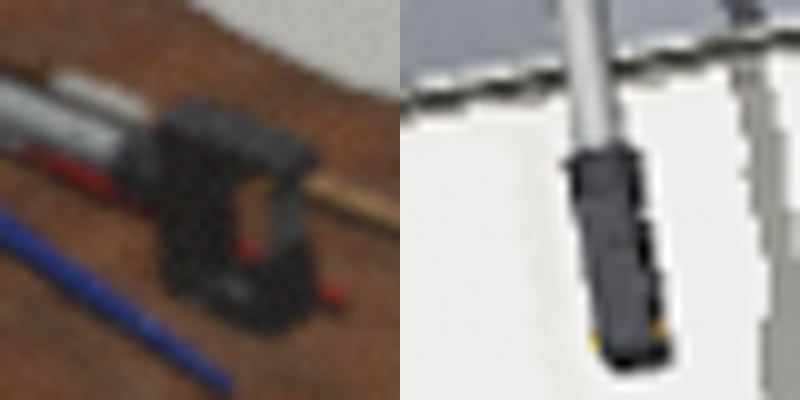

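Crop c1 confirms the large steel basket, with blue grip and cross bar; white and bluish sherds lie in it. The grip triangulates to (0.466,-0.185,0.157), exactly the height it should have. In c2 the hook's mouth faces the robot, with the tip near (0.507,0.09). I'll take wrist views of the hook from close by.

Call:
arm_command(commands=[[[0,0,37],0,-1],[[0,0,37],0,-1],[[0,0,35],0,-1],[[14,44,0],0.053,-1],[[14,44,0],0.053,-1],[[14,44,0],0.053,-1],[[14,44,0],0.053,-1],[[14,44,0],0.053,-1],[[14,44,0],0.053,-1],[[14,44,0],0.053,-1],[[14,44,0],0.053,-1],[[14,44,0],0.053,-1],[[14,44,0],0.053,-1],[[14,44,0],0.053,-1],[[14,44,0],0.053,-1],[[0,0,0],0,-1],[[0,0,0],0,-1]])

```text
clock: 1.85
position: [0.4481, -0.0301, 0.3401]
tool_rot: [-3.141, 0.0, 1.102]
force: [-0.2, -0.4, 0.1]
grip_width: 0.0857
finger_force: 0.0
```

```bash
python3 - <<'E'
from h import *
f=shot('wrist','wA'); o=bot.observe(); print(o['clock'],o['position'],o['tool_rot'])
print(proj(f,[.527,.092,.19]),-np.array(f['R']).T@f['t'])
E
```

```text
1.9 [ 0.44793942 -0.03111309  0.3401102 ] [-3.14124416e+00  4.27273670e-04  1.10041656e+00]
[344.27958782  14.02772888] [0.47823663 0.02984366 0.48311088]
```

Call:
arm_command(commands=[[[40,0,0],0,-1],[[40,0,0],0,-1],[[40,0,0],0,-1],[[0,0,0],0,-1],[[0,0,0],0,-1]])

```text
clock: 2.4
position: [0.568, -0.0318, 0.3395]
tool_rot: [-3.14, 0.001, 1.099]
force: [-0.2, -0.6, 0.2]
grip_width: 0.0854
finger_force: 0.0
```

```bash
python3 - <<'E'
from h import *
f=shot('wrist','wB'); o=bot.observe(); print(o['clock'],o['position'],o['tool_rot'])
a=load('wA')
L=[]
for g in(a,f):
    u,v=proj(g,[.527,.092,.185]).astype(int);print(u,v)
    x0=min(max(u-65,0),510);y0=min(max(v-100,0),280);print('origin',x0,y0);L.append(crop(g,x0,y0,x0+130,y0+200,3))
save(np.hstack(L),'c3')
E
```

```text
2.45 [ 0.56750599 -0.03174049  0.33992615] [-3.14078600e+00  6.71954395e-04  1.09923417e+00]
343 16
origin 278 0
195 96
origin 130 0
```

View pics/c3.png

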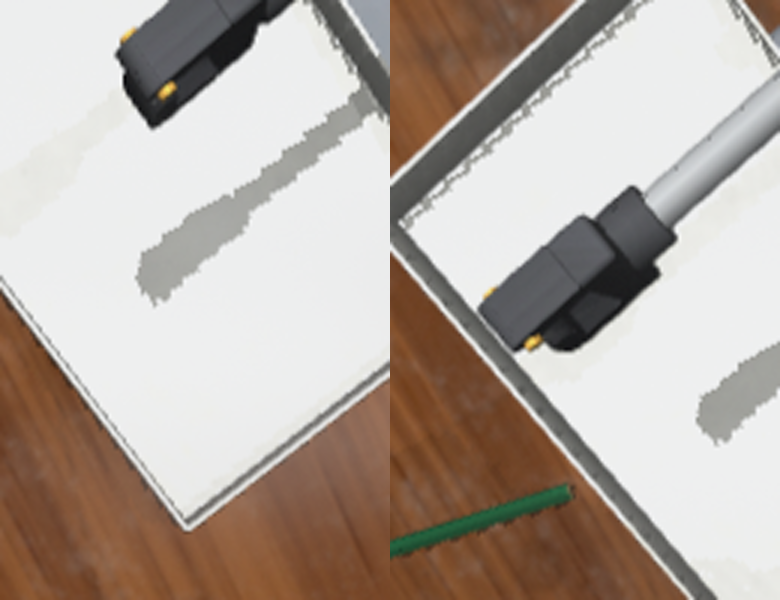

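```bash
python3 - <<'E'
from h import *
np.set_printoptions(precision=4,suppress=True)
a,b=load('wA'),load('wB')
A=lambda x,y:(a,278+x/3,y/3)
B=lambda x,y:(b,130+(x-390)/3,y/3)
L=tri([A(119,48),B(481,309)]);R=tri([A(139,96),B(514,351)]);print('L',L,'R',R,np.linalg.norm(L[0]-R[0]))
print('pinL',tri([A(128,33),B(488,295)]),'pinR',tri([A(168,92),B(533,342)]))
z=(L[0][2]+R[0][2])/2
P=[atz(*B(*p),z) for p in [(481,309),(514,351),(586,214),(616,250)]];print(z,np.array(P))
m=(P[0]+P[1])/2;n=(P[2]+P[3])/2;d=n-m;print('len',np.linalg.norm(d),'yaw',np.arctan2(d[1],d[0]),'front mid',m)
l=P[0]-P[1];print('yaw from front',np.arctan2(l[1],l[0])-np.pi/2,np.linalg.norm(l))
e=[atz(*B(*p),z-.012) for p in [(660,212),(780,105)]];d=e[1]-e[0];print('armyaw',np.arctan2(d[1],d[0]))
e=[atz(*A(*p),.042) for p in [(0,281),(188,526),(390,370)]];d=e[0]-e[1];print('tray',e,np.arctan2(d[1],d[0])-np.pi/2)
yaw=.19
for yaw in(.17,.19,.21):
  s=m+.016*np.array([np.cos(yaw),np.sin(yaw),0]);s[2]=z-.030;print('seat',yaw,s)
E
```

```text
L (array([0.5084, 0.095 , 0.2065]), [np.float64(0.22841445619475118), np.float64(0.22841445619473205)]) R (array([0.5085, 0.0853, 0.2017]), [np.float64(0.6218913586251754), np.float64(0.621891358625171)]) 0.010862330544711443
pinL (array([0.5114, 0.0968, 0.2063]), [np.float64(0.1775460817927984), np.float64(0.17754608179280712)]) pinR (array([0.5143, 0.0836, 0.2041]), [np.float64(0.279507651766425), np.float64(0.2795076517664244)])
0.20408033203318315 [[0.5076 0.0954 0.2041]
 [0.5093 0.0842 0.2041]
 [0.5399 0.1016 0.2041]
 [0.5419 0.0921 0.2041]]
len 0.033209926367657544 yaw 0.21395582837052665 front mid [0.5085 0.0898 0.2041]
yaw from front 0.1508817380960752 0.011347523720459524
armyaw 0.18968207864316727
tray [array([0.4537, 0.0865, 0.042 ]), array([ 0.4756, -0.0233,  0.042 ]), array([ 0.5672, -0.0057,  0.042 ])] 0.19744479905473522
seat 0.17 [0.5242 0.0925 0.1741]
seat 0.19 [0.5242 0.0928 0.1741]
seat 0.21 [0.5241 0.0931 0.1741]
```

Call:
arm_command(commands=[[[-25,-38,-15],0,-1],[[-26,-38,-15],0,-1],[[-26,-38,-15],0,-1],[[-25,-38,-15],0,-1],[[0,0,0],0,-1],[[0,0,0],0,-1]])

```text
clock: 3.05
position: [0.4649, -0.1838, 0.2808]
tool_rot: [3.141, 0.001, 1.098]
force: [1.0, 0.7, 0.8]
grip_width: 0.0854
finger_force: 0.0
```

```bash
python3 - <<'E'
from h import *
f=shot('wrist','wC'); o=bot.observe(); print(o['clock'],o['position'],o['tool_rot'])
print([proj(f,[.466,-.185,z]) for z in (.175,.05)])
save(cv2.resize(f['image'],(800,600)),'c4')
E
```

```text
3.1 [ 0.4657307  -0.18276894  0.28098822] [3.14056546e+00 5.89781219e-05 1.09980574e+00]
[array([324.17240584, 235.2470631 ]), array([323.26883078, 202.11045692])]
```

View pics/c4.png

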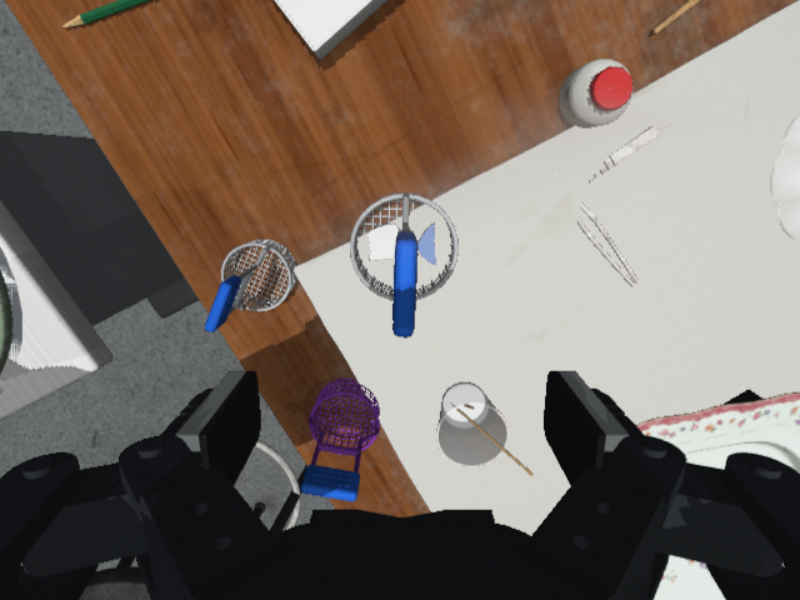

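```bash
python3 - <<'E'
from h import *
f=load('wC')
P=[atz(f,u*.8,v*.8,.175) for u,v in [(406,237),(403,328)]];d=P[0]-P[1]
print(P,np.linalg.norm(d),np.arctan2(d[1],d[0]),(P[0]+P[1])/2)
print('basket centre',atz(f,404*.8,247*.8,.045))
E
```

```text
[array([ 0.48040394, -0.15765702,  0.175     ]), array([ 0.45611347, -0.20170114,  0.175     ])] 0.050298224630500425 1.0667998734458881 [ 0.46825871 -0.17967908  0.175     ]
basket centre [ 0.46762545 -0.18171982  0.045     ]
```

Call:
arm_command(commands=[[[1,1,-34],-0.025,-1],[[0,0,-34],0,-1],[[0,0,-34],0,-1],[[0,0,-24],0,-1],[[0,0,-10],0,-1],[[0,0,0],0,-1],[[0,0,0],0,0.3],[[0,0,0],0,0.6],[[0,0,0],0,1],[[0,0,0],0,1],[[0,0,0],0,1],[[0,0,0],0,1],[[0,0,0],0,1],[[0,0,0],0,1]], newtons=70)

```text
clock: 4.5
position: [0.4675, -0.1818, 0.1447]
tool_rot: [3.141, -0.0, 1.076]
force: [0.6, 0.2, 6.8]
grip_width: 0.0112
finger_force: 69.3
```

Grip held at 11.2 mm, as expected. Lifting gently, and taking an enlarged crop of the earlier hook views to refine its height.

Call:
arm_command(commands=[[[0,0,2],0,1],[[0,0,5],0,1],[[0,0,10],0,1],[[0,0,15],0,1],[[0,0,15],0,1],[[0,0,15],0,1],[[0,0,15],0,1],[[0,0,15],0,1],[[0,0,10],0,1],[[0,0,5],0,1],[[0,0,3],0,1],[[0,0,0],0,1],[[0,0,0],0,1]])

```text
clock: 5.8
position: [0.4669, -0.1816, 0.2538]
tool_rot: [-3.141, 0.0, 1.076]
force: [-0.4, 0.5, -3.2]
grip_width: 0.0109
finger_force: 68.2
```

```bash
python3 - <<'E'
from h import *
a,b=load('wA'),load('wB')
save(np.hstack([crop(a,310,0,360,50,8),crop(b,155,65,205,115,8)]),'c5')
f=shot('wrist','wD'); o=bot.observe(); print(o['clock'],o['position'],o['force'],o['moment'])
E
```

```text
5.85 [ 0.46688347 -0.18162353  0.25378818] [-0.07406967 -0.33546528 -3.3818495 ] [ 0.01520448 -0.02759938  0.02529361]
```

View pics/c5.png

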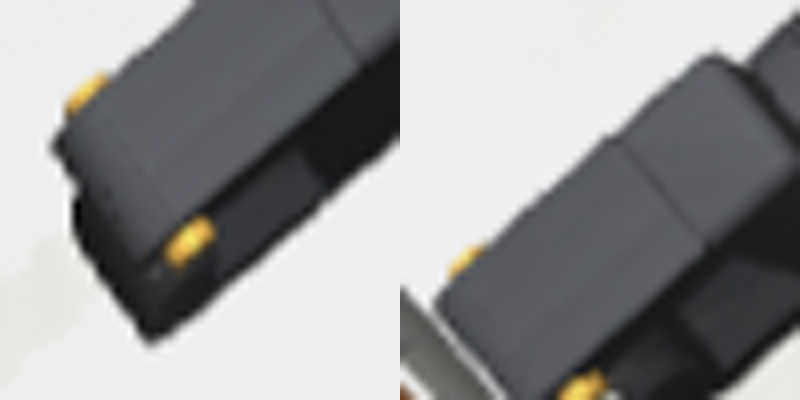

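```bash
python3 - <<'E'
from h import *
from scipy.optimize import least_squares
a,b=load('wA'),load('wB')
O=[('A',(6,-6,30),(362,66)),('A',(-16,-6,30),(150,264)),('A',(-16,6,30),(60,130)),('B',(6,6,30),(215,138)),('B',(6,-6,30),(312,245)),('B',(18,6,30),(312,51)),('B',(18,-6,30),(395,157)),('B',(-16,6,30),(36,300))]
def pr(p,o):
    c,X,_=o;R=np.array([[np.cos(p[3]),-np.sin(p[3]),0],[np.sin(p[3]),np.cos(p[3]),0],[0,0,1]])
    f,o0=(a,(310,0)) if c=='A' else (b,(155,65))
    return (proj(f,p[:3]+R@np.array(X)/1e3)-o0)*8
r=least_squares(lambda p:np.concatenate([pr(p,o)-o[2] for o in O]),[.524,.093,.174,.19],x_scale=[.01,.01,.01,.1],loss='soft_l1',f_scale=5)
print(r.x,r.fun.reshape(-1,2).round(1)); J=r.jac;print(np.sqrt(np.diag(np.linalg.inv(J.T@J)))*5)
for q in[(-14,-6,-12),(-14,6,-12),(-14,-6,0),(-14,-6,8)]: print(q,pr(r.x,('A',q,0)))
E
```

```text
[0.52457517 0.0922016  0.17824674 0.20990314] [[  2.1   4.2]
 [ -0.7  -2.9]
 [ -3.8   2.7]
 [ -2.6  -5.9]
 [  0.6   5.3]
 [  3.6 -16.6]
 [ 20.6  -2.6]
 [ -8.6   7.3]]
[0.00020189 0.0003209  0.00103029 0.01283237]
(-14, -6, -12) [158.08680493 357.17888513]
(-14, 6, -12) [ 78.18210668 247.59713438]
(-14, -6, 0) [160.763041   328.21748443]
(-14, -6, 8) [162.67491854 307.52773597]
```

Call:
arm_command(commands=[[[-1,4,0],0.02,1],[[-1,8,0],0.035,1],[[-1,12,1],0.04,1],[[-1,15,1],0.04,1],[[-1,15,1],0.04,1],[[-1,15,1],0.04,1],[[-1,15,1],0.04,1],[[-1,15,1],0.04,1],[[-1,15,0],0.04,1],[[-1,15,0],0.04,1],[[-1,15,0],0.04,1],[[-1,15,0],0.04,1],[[-1,15,0],0.04,1],[[-1,15,0],0.04,1],[[-1,15,0],0.04,1],[[-1,14,0],0.04,1],[[0,12,0],0.04,1],[[0,10,0],0.03,1],[[0,8,0],0.015,1],[[0,5,0],0.015,1]])

```text
clock: 7.85
position: [0.4512, 0.0719, 0.2603]
tool_rot: [-3.142, -0.0, 1.792]
force: [-0.0, 0.2, -3.2]
grip_width: 0.0108
finger_force: 68.3
```

Call:
arm_command(commands=[[[0,4,0],0,1],[[0,2,0],0,1],[[0,0,0],0,1],[[0,0,0],0,1],[[0,0,0],0,1],[[0,0,0],0,1]])

```text
clock: 8.45
position: [0.4511, 0.0771, 0.2603]
tool_rot: [-3.142, 0.0, 1.79]
force: [0.8, 0.7, -3.3]
grip_width: 0.011
finger_force: 68.2
```

```bash
python3 - <<'E'
from h import *
s=shot('scene','s1'); w=shot('wrist','w1'); t=shot('top','t1'); o=bot.observe(); print(o['clock'],o['position'],o['tool_rot'],o['force'],o['moment'])
print(proj(s,[.5246,.0922,.176]),proj(w,[.5246,.0922,.176]),proj(s,o['position']))
save(np.hstack([crop(s,235,205,315,305,5),crop(w,200,140,440,440,5/3)]),'c6')
E
```

```text
8.6 [0.45113914 0.07723692 0.26029606] [3.14158796e+00 7.91182472e-06 1.79061154e+00] [ 0.16469557  0.67943676 -3.74924481] [ 0.04156421  0.02885121 -0.02036628]
[279.54683855 266.58016883] [442.95469157 246.03331613] [309.49292392 240.70014201]
```

View pics/c6.png

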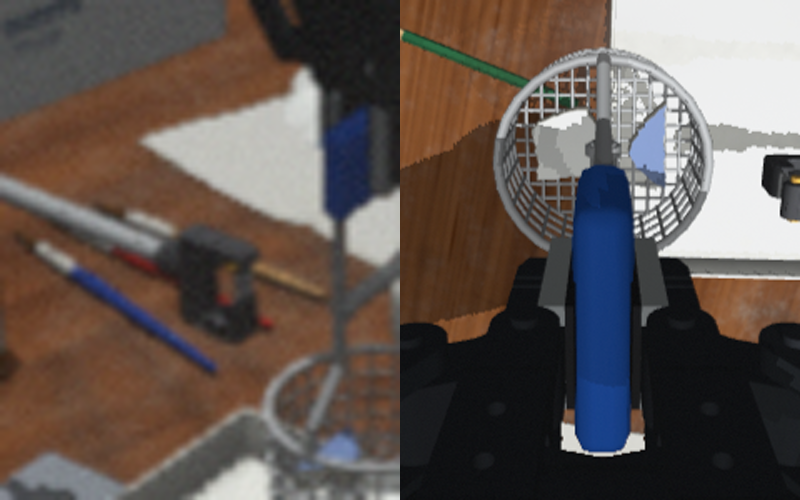

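Call:
arm_command(commands=[[[4,1,0],-0.02,1],[[8,2,0],0,1],[[8,2,0],0,1],[[8,1,0],0,1],[[4,1,0],0,1],[[2,0,0],0,1],[[2,0,0],0,1],[[2,1,0],0,1],[[0,0,0],0,1]])

```text
clock: 9.5
position: [0.4892, 0.0854, 0.2603]
tool_rot: [3.142, -0.0, 1.771]
force: [-0.4, 0.6, -2.7]
grip_width: 0.011
finger_force: 68.3
```

Call:
arm_command(commands=[[[2,0,0],0,1],[[2,1,0],0,1],[[2,0,0],0,1],[[2,1,0],0,1],[[0,0,0],0,1]])

```text
clock: 10.0
position: [0.4973, 0.0875, 0.2603]
tool_rot: [3.142, -0.0, 1.771]
force: [-0.4, -0.0, -3.1]
grip_width: 0.011
finger_force: 68.2
```

Call:
arm_command(commands=[[[1,0,0],0,1],[[1,0,0],0,1],[[1,1,0],0,1],[[1,0,0],0,1],[[0,0,0],0,1]])

```text
clock: 10.5
position: [0.5012, 0.0884, 0.2602]
tool_rot: [-3.142, -0.0, 1.771]
force: [-0.3, -0.3, -3.6]
grip_width: 0.0109
finger_force: 68.3
```

Call:
arm_command(commands=[[[1,0,0],0,1],[[1,0,0],0,1],[[1,1,0],0,1],[[1,0,0],0,1],[[0,0,0],0,1]])

```text
clock: 11.0
position: [0.5053, 0.0893, 0.2603]
tool_rot: [3.142, -0.0, 1.771]
force: [-0.4, 0.5, -3.7]
grip_width: 0.0109
finger_force: 68.3
```

Call:
arm_command(commands=[[[1,0,0],0,1],[[1,0,0],0,1],[[1,1,0],0,1],[[1,0,0],0,1],[[0,0,0],0,1]])

```text
clock: 11.5
position: [0.5092, 0.0903, 0.2603]
tool_rot: [-3.142, -0.0, 1.771]
force: [0.5, -0.2, -3.1]
grip_width: 0.0111
finger_force: 68.2
```

Call:
arm_command(commands=[[[1,0,0],0,1],[[1,0,0],0,1],[[1,1,0],0,1],[[0,0,0],0,1],[[0,0,0],0,1]])

```text
clock: 12.0
position: [0.5121, 0.0913, 0.2603]
tool_rot: [-3.142, -0.0, 1.771]
force: [-0.1, -0.5, -3.4]
grip_width: 0.0111
finger_force: 68.3
```

Call:
arm_command(commands=[[[0,0,-1],0,1],[[0,0,0],0,1],[[0,0,0],0,1]])

```text
clock: 12.3
position: [0.5121, 0.0913, 0.2593]
tool_rot: [-3.142, -0.0, 1.771]
force: [-0.4, -0.3, -2.9]
grip_width: 0.0112
finger_force: 68.3
```

Call:
arm_command(commands=[[[0,0,-1],0,1],[[0,0,0],0,1],[[0,0,0],0,1]])

```text
clock: 12.6
position: [0.5121, 0.0913, 0.2583]
tool_rot: [-3.142, -0.0, 1.771]
force: [-0.2, 0.6, -2.6]
grip_width: 0.0111
finger_force: 68.3
```

Call:
arm_command(commands=[[[0,0,-0.5],0,1],[[0,0,0],0,1]])

```text
clock: 12.8
position: [0.5121, 0.0913, 0.2578]
tool_rot: [3.142, 0.0, 1.771]
force: [0.0, 0.6, -2.5]
grip_width: 0.0111
finger_force: 68.4
```

Call:
arm_command(commands=[[[0,0,-0.5],0,1],[[0,0,0],0,1]])

```text
clock: 13.0
position: [0.5121, 0.0913, 0.2574]
tool_rot: [3.142, 0.0, 1.771]
force: [-1.2, 0.6, 0.6]
grip_width: 0.0108
finger_force: 68.7
```

Call:
arm_command(commands=[[[0,0,-0.5],0,1],[[0,0,0],0,1]])

```text
clock: 13.2
position: [0.5122, 0.0913, 0.2569]
tool_rot: [3.141, 0.0, 1.771]
force: [-1.7, -0.9, 1.7]
grip_width: 0.0108
finger_force: 69.0
```

Call:
arm_command(commands=[[[0,0,-0.5],0,1],[[0,0,0],0,1]])

```text
clock: 13.4
position: [0.5122, 0.0913, 0.2564]
tool_rot: [3.141, 0.0, 1.771]
force: [-1.4, -1.0, 4.0]
grip_width: 0.0108
finger_force: 69.3
```

Touched the nose top at TCP z = 0.2577, which puts the seat level at TCP z = 0.2237 (seat z about 0.178, agreeing with the fit). Backing out and going down to the mouth's level.

Call:
arm_command(commands=[[[0,0,1],0,1],[[0,0,1],0,1],[[0,0,1],0,1],[[-2,0,0],0,1],[[-5,-1,0],0,1],[[-7,-2,0],0,1],[[-7,-1,0],0,1],[[-6,-1,0],0,1],[[-3,-1,0],0,1],[[0,0,-3],0,1],[[0,0,-6],0,1],[[0,0,-7],0,1],[[0,0,-4],0,1],[[0,0,-1],0,1],[[0,0,0],0,1],[[0,0,0],0,1]])

```text
clock: 15.0
position: [0.4822, 0.0854, 0.2384]
tool_rot: [3.141, -0.0, 1.771]
force: [0.3, 0.2, -2.7]
grip_width: 0.011
finger_force: 68.3
```

Call:
arm_command(commands=[[[3,0,0],0,1],[[5,1,0],0,1],[[5,1,0],0,1],[[3,1,0],0,1],[[2,0,0],0,1],[[2,0,0],0,1],[[0,0,0],0,1]])

```text
clock: 15.7
position: [0.5023, 0.0883, 0.2382]
tool_rot: [-3.142, -0.0, 1.771]
force: [0.3, -0.3, -3.5]
grip_width: 0.0112
finger_force: 68.3
```

Call:
arm_command(commands=[[[1,0,0],0,1],[[1,1,0],0,1],[[1,0,0],0,1],[[1,0,0],0,1],[[0,0,0],0,1]])

```text
clock: 16.2
position: [0.5062, 0.0893, 0.2383]
tool_rot: [-3.142, -0.0, 1.771]
force: [-0.3, -0.3, -2.9]
grip_width: 0.0107
finger_force: 68.3
```

Call:
arm_command(commands=[[[1,0,0],0,1],[[1,0,0],0,1],[[1,1,0],0,1],[[0,0,0],0,1]])

```text
clock: 16.6
position: [0.5088, 0.09, 0.2381]
tool_rot: [-3.14, 0.0, 1.771]
force: [-3.8, -2.7, -2.5]
grip_width: 0.0112
finger_force: 68.5
```

Call:
arm_command(commands=[[[1,0,0],0,1],[[1,0,0],0,1],[[1,0,0],0,1],[[0,0,0],0,1]])

```text
clock: 17.0
position: [0.5118, 0.0903, 0.2381]
tool_rot: [-3.141, -0.0, 1.771]
force: [-4.8, -2.1, -2.0]
grip_width: 0.0106
finger_force: 68.4
```

Call:
arm_command(commands=[[[1,0,0],0,1],[[1,1,0],0,1],[[1,0,0],0,1],[[0,0,0],0,1]])

```text
clock: 17.4
position: [0.5146, 0.0912, 0.238]
tool_rot: [-3.14, -0.0, 1.771]
force: [-6.3, -1.7, -3.7]
grip_width: 0.0111
finger_force: 68.3
```

Call:
arm_command(commands=[[[1,0,0],0,1],[[1,0,0],0,1],[[1,1,0],0,1],[[0,0,0],0,1]])

```text
clock: 17.8
position: [0.5177, 0.0922, 0.2379]
tool_rot: [-3.14, -0.0, 1.771]
force: [-4.0, -2.1, -5.2]
grip_width: 0.0109
finger_force: 68.1
```

Call:
arm_command(commands=[[[1,0,0],0,1],[[1,0,0],0,1],[[1,0,0],0,1],[[0,0,0],0,1]])

```text
clock: 18.2
position: [0.5209, 0.0924, 0.238]
tool_rot: [-3.141, -0.0, 1.771]
force: [-3.9, -1.3, -5.3]
grip_width: 0.0109
finger_force: 68.2
```

Call:
arm_command(commands=[[[1,0,0],0,1],[[1,1,0],0,1],[[0,0,0],0,1]])

```text
clock: 18.5
position: [0.5234, 0.0934, 0.2383]
tool_rot: [3.141, 0.0, 1.771]
force: [-2.2, -1.8, -6.5]
grip_width: 0.0108
finger_force: 68.2
```

Call:
arm_command(commands=[[[1,0,0],0,1],[[0,0,0],0,1]])

```text
clock: 18.7
position: [0.5243, 0.0934, 0.2383]
tool_rot: [3.141, -0.0, 1.771]
force: [-2.0, 0.2, -5.9]
grip_width: 0.0108
finger_force: 68.2
```

Call:
arm_command(commands=[[[1,0,0],0,1],[[0,0,0],0,1]])

```text
clock: 18.9
position: [0.5254, 0.0934, 0.2384]
tool_rot: [3.141, -0.0, 1.771]
force: [-1.3, -0.4, -6.0]
grip_width: 0.011
finger_force: 68.2
```

Call:
arm_command(commands=[[[1,0,0],0,1],[[0,0,0],0,1]])

```text
clock: 19.1
position: [0.5262, 0.0934, 0.2383]
tool_rot: [3.142, -0.0, 1.771]
force: [-1.8, 0.4, -6.4]
grip_width: 0.0111
finger_force: 68.3
```

Call:
arm_command(commands=[[[0.5,0,0],0,1],[[0,0,0],0,1]])

```text
clock: 19.3
position: [0.5265, 0.0933, 0.2382]
tool_rot: [-3.141, -0.0, 1.771]
force: [-3.7, 0.1, -5.4]
grip_width: 0.0109
finger_force: 68.4
```

Call:
arm_command(commands=[[[0.5,0,0],0,1],[[0,0,0],0,1]])

```text
clock: 19.5
position: [0.5267, 0.0933, 0.2381]
tool_rot: [-3.141, 0.0, 1.771]
force: [-5.6, -0.6, -4.8]
grip_width: 0.0113
finger_force: 68.5
```

Call:
arm_command(commands=[[[0.5,0,0],0,1],[[0,0,0],0,1]])

```text
clock: 19.7
position: [0.5269, 0.0932, 0.238]
tool_rot: [-3.14, 0.0, 1.771]
force: [-8.8, 0.5, -4.4]
grip_width: 0.011
finger_force: 68.6
```

Call:
arm_command(commands=[[[-1.5,0,0],0,1],[[-1,-0.5,0],0,1],[[0,0,-1],0,1],[[0,0,-2],0,1],[[0,0,-2],0,1],[[0,0,0],0,1]])

```text
clock: 20.3
position: [0.5253, 0.0927, 0.2332]
tool_rot: [3.141, 0.0, 1.771]
force: [-0.5, -0.9, -2.6]
grip_width: 0.0108
finger_force: 69.1
```

Call:
arm_command(commands=[[[0,0,-1.5],0,1],[[0,0,-1.5],0,1],[[0,0,-1],0,1],[[0,0,0],0,1]])

```text
clock: 20.7
position: [0.5251, 0.0928, 0.2292]
tool_rot: [-3.141, -0.0, 1.771]
force: [0.2, 0.2, -2.6]
grip_width: 0.0108
finger_force: 69.1
```

Call:
arm_command(commands=[[[0,0,-1],0,1],[[0,0,-1],0,1],[[0,0,-1],0,1],[[0,0,0],0,1]])

```text
clock: 21.1
position: [0.5251, 0.0928, 0.2261]
tool_rot: [-3.141, 0.0, 1.771]
force: [-0.1, -0.1, -3.7]
grip_width: 0.0106
finger_force: 69.1
```

Call:
arm_command(commands=[[[0,0,-1],0,1],[[0,0,0],0,1]])

```text
clock: 21.3
position: [0.5251, 0.0928, 0.2252]
tool_rot: [-3.141, 0.0, 1.771]
force: [0.6, 0.3, -2.9]
grip_width: 0.0109
finger_force: 69.1
```

Call:
arm_command(commands=[[[0,0,-0.5],0,1],[[0,0,0],0,1]])

```text
clock: 21.5
position: [0.5251, 0.0928, 0.2248]
tool_rot: [-3.142, -0.0, 1.771]
force: [-0.0, 0.4, -3.8]
grip_width: 0.011
finger_force: 69.1
```

Call:
arm_command(commands=[[[0,0,-0.5],0,1],[[0,0,0],0,1]])

```text
clock: 21.7
position: [0.5251, 0.0928, 0.2242]
tool_rot: [-3.142, -0.0, 1.771]
force: [-0.2, -0.3, -2.6]
grip_width: 0.0113
finger_force: 69.1
```

Call:
arm_command(commands=[[[0,0,-0.5],0,1],[[0,0,0],0,1]])

```text
clock: 21.9
position: [0.5252, 0.0928, 0.2238]
tool_rot: [3.142, -0.0, 1.771]
force: [0.2, 0.8, -1.4]
grip_width: 0.0113
finger_force: 69.3
```

Call:
arm_command(commands=[[[0,0,-0.5],0,1],[[0,0,0],0,1]])

```text
clock: 22.1
position: [0.5252, 0.0928, 0.2234]
tool_rot: [3.141, 0.0, 1.771]
force: [0.3, 1.1, 0.1]
grip_width: 0.0109
finger_force: 69.6
```

```bash
python3 - <<'E'
from h import *
s=shot('scene','s2'); w=shot('wrist','w2'); o=bot.observe(); print(o['clock'],o['position'],o['force'])
print(proj(w,[.5246,.0922,.178]))
save(np.hstack([crop(s,235,205,315,305,5),crop(w,200,140,440,440,5/3)]),'c7')
E
```

```text
22.2 [0.52520279 0.09283956 0.22339284] [-0.38392682 -0.08408834  0.54870872]
[321.02051009 266.11446585]
```

View pics/c7.png

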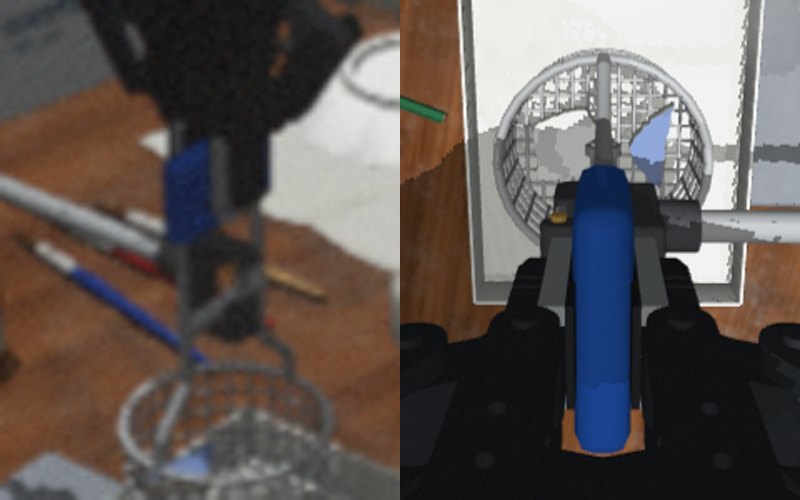

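The bar lies in the throat and the weight has come off the gripper. Releasing slowly.

Call:
arm_command(commands=[[[0,0,0],0,0.7],[[0,0,0],0,0.65],[[0,0,0],0,0.55],[[0,0,0],0,0.4],[[0,0,0],0,0.2],[[0,0,0],0,0],[[0,0,0],0,-0.2],[[0,0,0],0,-0.2],[[0,0,0],0,-0.2],[[0,0,3],0,-0.2],[[0,0,6],0,-0.2],[[0,0,10],0,-0.2],[[0,0,15],0,-0.2],[[0,0,20],0,-0.2],[[0,0,20],0,-0.2],[[0,0,20],0,-0.2],[[0,0,10],0,-0.2],[[0,0,0],0,-0.2]])

```text
clock: 24.0
position: [0.5255, 0.093, 0.3287]
tool_rot: [3.139, 0.0, 1.771]
force: [-0.5, -0.4, -0.2]
grip_width: 0.0513
finger_force: 0.0
```

Call:
arm_command(commands=[[[-20,-30,10],0,-0.2],[[-20,-40,0],0,-0.2],[[-20,-40,0],0,-0.2],[[-10,-40,0],0,-0.2],[[0,-30,0],0,-0.2],[[0,0,0],0,-0.2],[[0,0,0],0,-0.2],[[0,0,0],0,-0.2],[[0,0,0],0,-0.2],[[0,0,0],0,-0.2],[[0,0,0],0,-0.2],[[0,0,0],0,-0.2],[[0,0,0],0,-0.2],[[0,0,0],0,-0.2],[[0,0,0],0,-0.2]])

```text
clock: 25.5
position: [0.4551, -0.0872, 0.3373]
tool_rot: [-3.142, 0.0, 1.771]
force: [0.2, 0.4, 0.7]
grip_width: 0.0512
finger_force: 0.0
```

```bash
python3 - <<'E'
from h import *
s=shot('scene','s3'); t=shot('top','t3');s2=shot('scene','s4'); o=bot.observe(); print(o['clock'],o['position'],o['force'])
print('motion',np.abs(s['image'].astype(int)-s2['image'])[200:330,200:330].mean())
save(np.hstack([crop(s,235,205,315,305,5),crop(t,230,180,310,280,5)]),'c8')
E
```

```text
25.65 [ 0.4551259  -0.08721322  0.33730792] [-0.62132426 -0.00112403 -0.06589557]
motion 2.1648520710059174
```

View pics/c8.png

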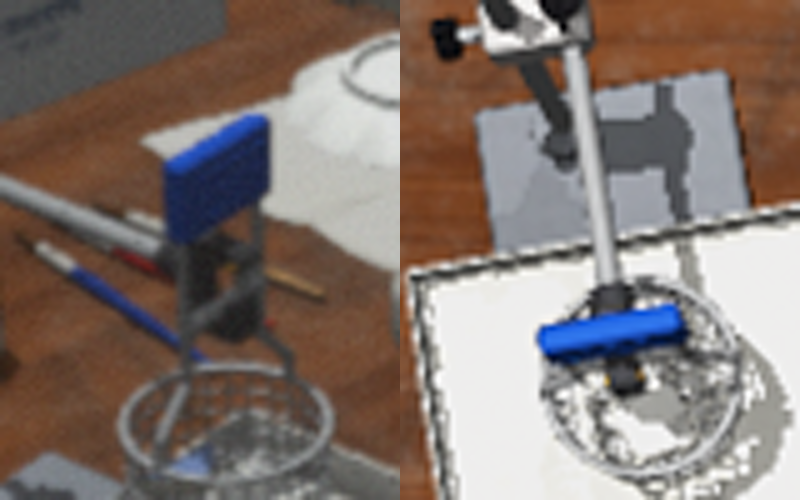

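The basket hangs upright in the hook over the tray, with the sherds in it and the gripper clear.

```bash
python3 -c "
from workcell import ticket
print(ticket.job_done())"
```

```text
the job is handed in; nothing more can be done
None
```

The basket hangs upright on the hook over the tray with its sherds in it, and the job is handed in; forces stayed under 10 N, but I inferred that the keeper shut from its push fading as the bar dropped, not from a picture.

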